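# Kit the battery pack's high-voltage parts into their nests

## Task

Put each of the four high-voltage parts (orange service plug, black contactor, white fuse, copper busbar) into the nest printed with its outline, upright, lying flat on the nest's floor inside the rim and in line with the outline (either way round). Set each one down gently rather than dropping it, let go of it, and do not push the multimeter or the bolt tub aside.

Things in the scene. Friction and masses are not known exactly. Their poses are not given: they have to be found in the camera images.
- plug: Orange service plug, loose: a block 70 long (x) x 44 wide (y) x 34 mm tall with a 40 x 44 mm raised middle that brings it to 45 mm, small black marks on top; about 0.16 kg. Origin: centre of its underside; z up. Grip across the 44 mm width (y). A half turn makes no difference.
- contactor: Round black contactor, loose, upright: base flange 58 mm diameter and 5 mm thick, can 48 mm diameter up to 50 mm height, two brass studs on top up to 58 mm, silver band low on the can; about 0.25 kg. Origin: centre of its underside; z up. Grip the can across its 48 mm diameter; any yaw will do.
- fuse: White ceramic fuse, loose: body 48 (x) x 44 (y) x 42 mm tall with silver end caps, and a flat silver blade 22 mm wide and 5 mm thick standing out of each x end at 21 mm height, 90 mm long over the blades; about 0.2 kg. Origin: centre of the body's underside; x along the blades, z up. Grip the body across its 44 mm width (y). A half turn makes no difference.
- busbar: Brown copper busbar bridge with a dark bolt hole in each foot, loose: 94 mm long (x), 30 mm wide (y), two flat feet 4 mm thick and between them a raised arch 54 mm long and 42 mm high whose top bar is 14 mm thick (28 to 42 mm height); about 0.22 kg. Origin: centre of its underside; x along its length, z up. Grip the arch's top across the 30 mm width (y). A half turn makes no difference.
- plug_nest: Nest for the service plug: shallow black-rimmed tray, recess 86 (x) x 60 mm (y), grey floor printed with a plain orange 70 x 44 mm rectangle. Fixed to the bench. Origin: centre of its underside; x along its length, z up. Floor top 4 mm above the bench, rim 5 mm thick, rim top 12 mm above the bench.
- contactor_nest: Nest for the contactor: round shallow black-rimmed tray, recess 74 mm diameter, 84 mm outside, grey floor printed with a black 58 mm disc. Fixed to the bench. Origin: centre of its underside; z up. Floor top 4 mm above the bench, rim 5 mm thick, rim top 12 mm above the bench.
- fuse_nest: Nest for the fuse: shallow black-rimmed tray, recess 106 (x) x 60 mm (y), grey floor printed with the fuse's outline in white (a 48 x 44 mm square with a 22 mm wide tab at each end). Fixed to the bench. Origin: centre of its underside; x along its length, z up. Floor top 4 mm above the bench, rim 5 mm thick, rim top 12 mm above the bench.
- busbar_nest: Nest for the busbar: long narrow shallow black-rimmed tray, recess 110 (x) x 46 mm (y), grey floor printed with a copper-brown 94 x 30 mm strip with a black dot near each end. Fixed to the bench. Origin: centre of its underside; x along its length, z up. Floor top 4 mm above the bench, rim 5 mm thick, rim top 12 mm above the bench.
- meter: Yellow multimeter lying face up, loose, 120 (x) x 62 (y) x 36 mm tall; stands among the parts and is not to be shifted. Origin: centre of its underside.
- bolt_tub: Open blue tub of bolts, loose, 76 x 76 x 32 mm tall, 0.4 kg; stands among the parts and is not to be shifted. Origin: centre of its underside.
There are look-alikes about, which are no part of the job. Leave any turquoise or yellow look-alike of the plug_nest alone.

How it is judged:
By the outcome, as a careful person would: the job done as asked, in the order asked, and still so for the second after the job is handed in, with the robot touching nothing.
It also fails if it takes over 115 s, if anything falls off the work surface, if the arm or the gripper's body presses on something with over 40 N, if the wrist force passes 120 N, or if a joint passes its speed limit or range.

## Robot

A 6-joint arm with a two-finger parallel gripper is mounted at the origin on the work surface. World frame = base frame: x ahead of the robot, y to its left, z up, the work surface at z = 0. Lengths are in mm, angles in rad, forces in N, time in s.
With the tool pointing down it reaches from about 350 to 775 mm from the base axis. Payload 7.3 kg.
Tool frame: the origin (TCP) lies at the very end of the fingers, on their centre line; the grasp point (between the pads) lies 19 mm behind it; z points along the fingers, y is the line along which they close (so a half turn about z gives the same grasp; the last joint's range is limited). The gripper opens to 92 mm and grips with 3 to 60 N. Pads are 19 mm wide; open, the fingers measure 130 mm over their backs; the gripper's body (75 mm by 190 mm) begins 47 mm behind the grasp point.
Start: joints at [1.051, 0.342, 1.524, -0, 1.275, -0.146], TCP at [191.694, 488.772, 226.741] pointing down, gripper open.
Joint ranges: [-2.53, 2.53], [-0.77, 2.02], [0.04, 2.7], [-1, 4.14], [0.28, 2.66], [-3.11, 3.11]. Speed limits (rad/s): [2.57, 2.57, 3.14, 3.14, 3.14, 3.14].

## Interface

Orientations are given as [roll, pitch, yaw] about the fixed x, y, z axes, in that order (R = Rz(yaw) Ry(pitch) Rx(roll)).
In Python, from plant import get_obs, vision, workorder gives the robot as it stands.
- The arm moves only by the shell command python3 -m pendant 'ROWS' [OPENING]. ROWS is a JSON object of lists of equal length, an entry for each row: "dp": the shift along the tool's x, y, z in m, a list of three; "rotation": the turn, a rotation vector about the tool's x, y, z in rad, a list of three. A call has 1 to 8 rows; each row is the pose to reach, as a shift and turn from the pose commanded when the call began, along the tool's axes at that moment; what a row does not reach only later rows make up. A row lasts 1/8 s, in which the tool goes at most 62.5 mm and 10.7 degrees, less where a joint would pass 70% of its speed; a pose out of reach is approached as far as the arm can. A call with a gripper value outside its range is refused whole. OPENING is the finger opening in m, from 0 to 0.0918, set as the call begins (- or left out, the last holds). The fingers move at their own pace and stop on an object; the grip force is fixed at half the most. Time passes only in rows, so rows that repeat a pose let the fingers close. It gives the time, the measured TCP pose, the force, the opening and the grip force at its end, in the units of the state.
- get_obs(): the state, without advancing time (a new reading comes with each control period).
- vision.capture(name): name is "scene" or "top"; returns a dict with "pixels" (420x560x3 uint8, red, green, blue), "vfov" (degrees; the focal length in pixels is half the picture's height over the tangent of half this angle, whatever the lens; pixels are square), "cx", "cy" (the principal point, pixels), "dist" ([k1, k2, p1, p2, k3] as OpenCV has them; the pictures are not rectified), "pose" (4x4, takes a point from camera to world coordinates). Camera axes: x right, y up, looking along -z (the intrinsics and any distortion apply to the point x, -y, -z); pixel columns grow to the right and rows downward; lengths in mm; the calibration is good to about 2 mm. A picture is of the moment at which its call begins. There is no depth.
- workorder.close_job(): hands the job in; it is judged then, once.
The state is a dict: "time": time; "joint_positions": joint angles; "dq": joint speeds; "tau": joint torques, N m; "tool_pos": TCP position; "tcp_rot": TCP orientation; "contact_force": force on the tool from outside, world axes, zero at the start; "moment": the same for the moment, N m; "grip_width": finger opening in mm; "finger_force": force on a finger pad.
Only numpy, scipy, OpenCV 4.12 (cv2) and the standard library are available. Lean on these libraries where they do the work, as an engineer would, in place of code of your own. Each camera call takes 0.05 s, during which the arm holds its last target. There are 200 camera calls.

## Working session

There is one attempt and no reset: what is moved stays moved. The work goes in short steps, Python scripts to look and compute and a shell command to move; the robot and the scene stay as the last step left them, time stands still between calls to the robot, and variables do not carry over. Pictures are saved under pics/ and viewed, at most 14 in all, crops included, and the job is handed in when it is done.

```bash
mkdir -p pics; ls
cat > h.py <<'E'
import numpy as np, cv2
from plant import get_obs, vision, workorder
def cap(n,f=None):
    d=vision.capture(n)
    if f: cv2.imwrite(f,d["pixels"][:,:,::-1])
    return d
def cam(d):
    f=d["pixels"].shape[0]/2/np.tan(np.radians(d["vfov"])/2)
    K=np.array([[f,0,d["cx"]],[0,f,d["cy"]],[0,0,1.]]); P=np.array(d["pose"],float)
    return K,np.array(d["dist"],float),P
def ray(d,uv):
    K,D,P=cam(d); p=cv2.undistortPoints(np.array(uv,float).reshape(-1,1,2),K,D).reshape(-1,2)
    r=np.c_[p[:,0],-p[:,1],-np.ones(len(p))]@P[:3,:3].T
    return P[:3,3],r
def at(d,uv,z):
    c,r=ray(d,uv); return c+r*((np.asarray(z)-c[2])/r[:,2])[:,None]
def proj(d,X):
    K,D,P=cam(d); x=(np.asarray(X,float).reshape(-1,3)-P[:3,3])@P[:3,:3]
    x=x*[1,-1,-1]
    return cv2.projectPoints(x,np.zeros(3),np.zeros(3),K,D)[0].reshape(-1,2)
def tri(d1,u1,d2,u2):
    c1,r1=ray(d1,u1);c2,r2=ray(d2,u2);o=[]
    for a,b in zip(r1,r2):
        s=np.linalg.lstsq(np.c_[a,-b],c2-c1,rcond=None)[0]; p=c1+a*s[0];q=c2+b*s[1]; o.append([*(p+q)/2,np.linalg.norm(p-q)])
    return np.array(o)
E
python3 - <<'E'
from h import *
import pickle
ds={n:cap(n,f"pics/{n}0.png") for n in("scene","top")}
pickle.dump(ds,open("d0.pkl","wb"))
for n,d in ds.items(): print(n,d["vfov"],d["cx"],d["cy"],d["dist"],np.round(d["pose"],3).tolist())
print(get_obs())
E
```

```text
pics
scene 49.82344288776865 281.81367727647876 211.04608854806315 [-0.11191264  0.          0.          0.          0.        ] [[0.302, -0.568, 0.765, 1432.817], [0.953, 0.195, -0.231, -280.161], [-0.018, 0.799, 0.601, 800.101], [0.0, 0.0, 0.0, 1.0]]
top 56.91233059757528 278.99183673147604 212.00125080700406 [-0.09042139  0.          0.          0.          0.        ] [[-0.023, 0.991, -0.133, 302.843], [-1.0, -0.021, 0.015, 20.519], [0.012, 0.134, 0.991, 1135.498], [0.0, 0.0, 0.0, 1.0]]
{'time': 0.1, 'joint_positions': array([ 1.05100559e+00,  3.42637333e-01,  1.52491702e+00,  5.52923534e-05,
        1.27537305e+00, -1.45980002e-01]), 'dq': array([ 8.46951040e-05, -9.43637273e-04, -1.55807727e-03,  1.43386417e-03,
       -4.23186656e-04,  4.47265423e-04]), 'tau': array([ 1.06602889e-03, -4.32001162e+01, -2.44694710e+01,  7.18010450e-02,
        5.25571348e-02, -6.82451787e-05]), 'tool_pos': array([191.48968566, 488.45555541, 226.12416812]), 'tcp_rot': array([-3.14027979e+00, -2.46468490e-04,  2.76776562e+00]), 'contact_force': array([-0.36874514, -0.32000898, -0.36035574]), 'moment': array([-0.04794008, -0.0392795 , -0.01827711]), 'finger_force': 0.0, 'grip_width': 91.52288817456859}
```

View pics/scene0.png

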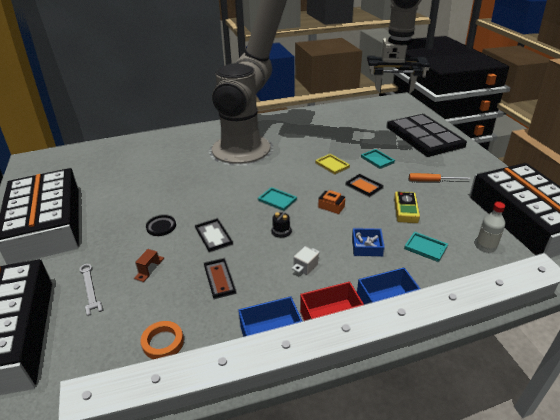

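View pics/top0.png

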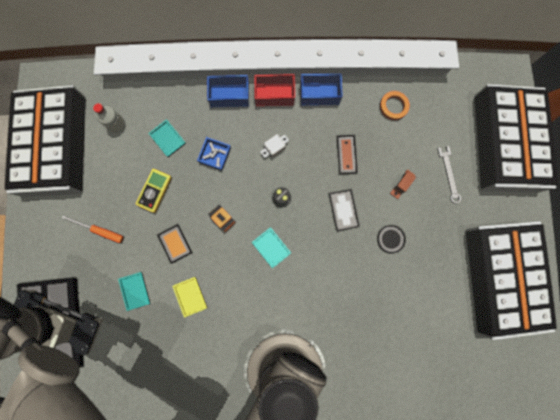

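The two views show:

| Item | Scene px | Top px |
|---|---|---|
| Plug | (332,202) | (222,219) |
| Contactor | (281,223) | (281,196) |
| Fuse | (306,260) | (274,146) |
| Busbar | (148,264) | (404,184) |
| Plug nest (black rim, orange) | (365,185) | (175,244) |
| Contactor nest | (160,225) | (391,239) |
| Fuse nest | (214,235) | (344,210) |
| Busbar nest | (219,278) | (347,155) |

Possible confusions, by top px:
- **Plug nest:** turquoise trays at (167,139), (271,247) and (135,291), and a yellow one at (189,297).
- **Plug:** the orange screwdriver at (105,235) and the orange ring at (395,105).

By the description, the plug nest is the tray with the orange print and black rim. I'll check that in a close crop.

Run:
```python
from h import *
a=cv2.imread("pics/top0.png")[125:275,140:430]; cv2.imwrite("pics/topc.png",cv2.resize(a,None,fx=2.75,fy=2.75,interpolation=cv2.INTER_CUBIC))
a=cv2.imread("pics/scene0.png")[155:305,130:420]; cv2.imwrite("pics/scenec.png",cv2.resize(a,None,fx=2.75,fy=2.75,interpolation=cv2.INTER_CUBIC))
```

```text
(no output)
```

View pics/topc.png

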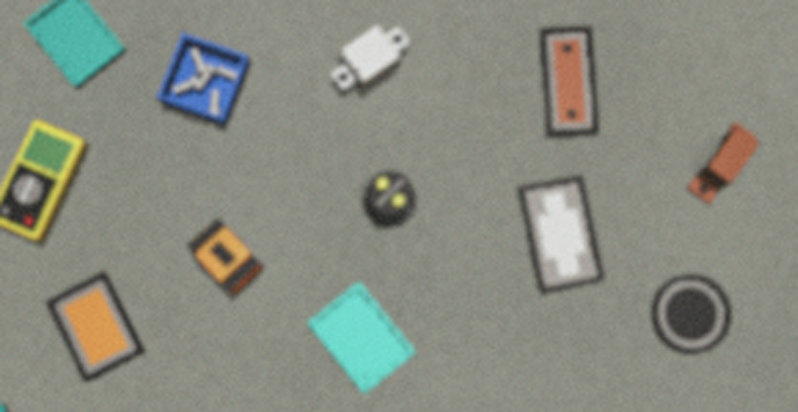

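View pics/scenec.png

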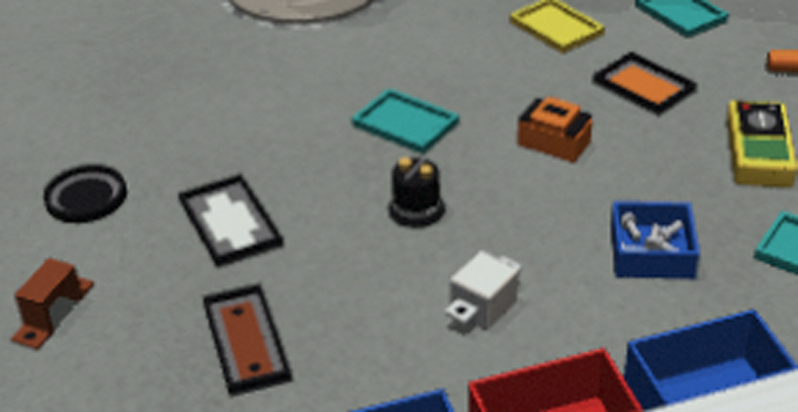

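The crops confirm the choice. The black-rimmed tray with the orange rectangle is at top (175,244) and scene (365,185), and its turquoise and yellow look-alikes are plain. Next I'll fit silhouettes in both views, with height left free.

```bash
cat > fit.py <<'E'
from h import *
from scipy.optimize import minimize
def box(x0,x1,y0,y1,z0,z1): return np.array([[x,y,z] for x in(x0,x1) for y in(y0,y1) for z in(z0,z1)],float)
def cyl(r,z0,z1):
    t=np.linspace(0,2*np.pi,40,False); return np.vstack([np.c_[r*np.cos(t),r*np.sin(t),t*0+z] for z in(z0,z1)])
M=dict(plug=[box(-35,35,-22,22,0,34),box(-20,20,-22,22,0,45)],
 contactor=[cyl(29,0,5),cyl(24,0,50)],
 fuse=[box(-24,24,-22,22,0,42),box(-45,45,-11,11,18.5,23.5)],
 busbar=[box(-47,47,-15,15,0,4),box(-27,27,-15,15,28,42),box(-27,-21,-15,15,0,42),box(21,27,-15,15,0,42)],
 plug_nest=[box(-48,48,-35,35,0,12)],contactor_nest=[cyl(42,0,12)],fuse_nest=[box(-58,58,-35,35,0,12)],busbar_nest=[box(-60,60,-28,28,0,12)])
S=6
def mask(d,c,R=30,thr=24):
    im=d["pixels"]; c=np.round(c).astype(int); o=c-R
    g=cv2.cvtColor(im[o[1]:o[1]+2*R,o[0]:o[0]+2*R].astype(np.float32)/255,cv2.COLOR_RGB2LAB)
    b=np.median(g.reshape(-1,3),0); e=np.linalg.norm(g-b,axis=2)
    e=cv2.resize(e,None,fx=S,fy=S,interpolation=cv2.INTER_CUBIC)
    m=(e>thr).astype(np.uint8)
    cs,_=cv2.findContours(m,cv2.RETR_EXTERNAL,cv2.CHAIN_APPROX_NONE)
    k=min(cs,key=lambda q:-cv2.contourArea(q)/(300+np.linalg.norm(q.reshape(-1,2).mean(0)-R*S)**2))
    m[:]=0; cv2.drawContours(m,[k],-1,1,-1); return m,o
def sil(d,parts,p,o,R=30):
    x,y,z,w=p; Rm=np.array([[np.cos(w),-np.sin(w),0],[np.sin(w),np.cos(w),0],[0,0,1]])
    m=np.zeros((2*R*S,2*R*S),np.uint8)
    for q in parts:
        u=(proj(d,q@Rm.T+[x,y,z])-o+.5)*S-.5
        cv2.fillConvexPoly(m,np.round(cv2.convexHull(u.astype(np.float32))*16).astype(np.int32),1,shift=4)
    return m
def fit(name,views,p0,free_z=True,thr=24,R=30):
    ms=[(d,*mask(d,c,R,thr)) for d,c in views]
    def cost(p):
        q=np.array([p[0],p[1],p[3] if free_z else p0[2],p[2]/30])
        s=0
        for d,m,o in ms:
            r=sil(d,M[name],q,o,R); s+=1-(m&r).sum()/(m|r).sum()
        return s
    best=None
    for dw in np.linspace(0,np.pi,6,False):
        i=np.array([p0[0],p0[1],30*(p0[3]+dw),p0[2]])
        r=minimize(cost,i,method="Nelder-Mead",options=dict(initial_simplex=np.vstack([i]+[i+v for v in np.diag([8,8,8,8.])]),xatol=.05,fatol=1e-5,maxiter=250))
        if best is None or r.fun<best.fun: best=r
    p=best.x; q=np.array([p[0],p[1],p[3] if free_z else p0[2],p[2]/30])
    return q,best.fun/len(ms),ms
E
cat > run.py <<'E'
from fit import *
import pickle,json
ds=pickle.load(open("d0.pkl","rb")); T,Sc=ds["top"],ds["scene"]
C=dict(plug=((222,219),(332,202)),contactor=((281,196),(281,223)),fuse=((274,146),(306,260)),busbar=((404,184),(148,264)),
plug_nest=((175,244),(365,185)),contactor_nest=((391,239),(160,225)),fuse_nest=((344,210),(214,235)),busbar_nest=((347,155),(219,278)))
tiles=[];out={}
for n,(ct,cs) in C.items():
    g=at(T,[ct],15)[0]
    t=tri(T,[ct],Sc,[cs])[0]
    q,c,ms=fit(n,[(T,ct),(Sc,cs)],[g[0],g[1],0,0.1])
    q2,c2,_=fit(n,[(T,ct),(Sc,cs)],[g[0],g[1],0,q[3]],False)
    print(n,"free",np.round(q,2),round(c,3),"z0",np.round(q2,2),round(c2,3)); out[n]=q2.tolist()
    for d,m,o in ms:
        im=cv2.resize(d["pixels"][o[1]:o[1]+60,o[0]:o[0]+60,::-1],(200,200),interpolation=cv2.INTER_CUBIC)
        for mm,col in((m,(0,255,0)),(sil(d,M[n],q2,o),(255,0,255))):
            k,_=cv2.findContours(cv2.resize(mm,(200,200),interpolation=cv2.INTER_NEAREST),cv2.RETR_EXTERNAL,cv2.CHAIN_APPROX_NONE); cv2.drawContours(im,k,-1,col,1)
        tiles.append(im)
json.dump(out,open("poses.json","w"))
cv2.imwrite("pics/fit.png",cv2.resize(np.vstack([np.hstack(tiles[i:i+4]) for i in(0,4,8,12)]),(600,600)))
E
time python3 run.py
```

```text
plug free [4.3966e+02 1.7144e+02 3.0000e-01 3.8700e+00] 0.096 z0 [439.53 171.38   0.     7.  ] 0.097
contactor free [497.43  -1.35  -2.41   1.31] 0.331 z0 [499.1   -1.81   0.     1.23] 0.334
fuse free [651.38  14.7    0.69   2.72] 0.577 z0 [649.99  14.78   0.     2.74] 0.577
busbar free [ 533.47 -369.12   -1.75   -0.68] 0.124 z0 [ 534.23 -368.95    0.     -0.68] 0.132
plug_nest free [369.6  313.89  -1.81   0.46] 0.056 z0 [370.8  313.24   0.     3.6 ] 0.068
contactor_nest free [ 369.06 -321.71   -1.51    1.28] 0.333 z0 [ 371.08 -321.77    0.      1.13] 0.335
fuse_nest free [ 445.05 -184.31  -12.66    3.31] 0.347 z0 [ 459.79 -185.63    0.      3.29] 0.362
busbar_nest free [ 615.87 -201.93  -13.75    3.16] 0.349 z0 [ 628.92 -203.06    0.      3.15] 0.364
real	0m9.884s
user	0m10.139s
sys	0m0.340s
```

View pics/fit.png

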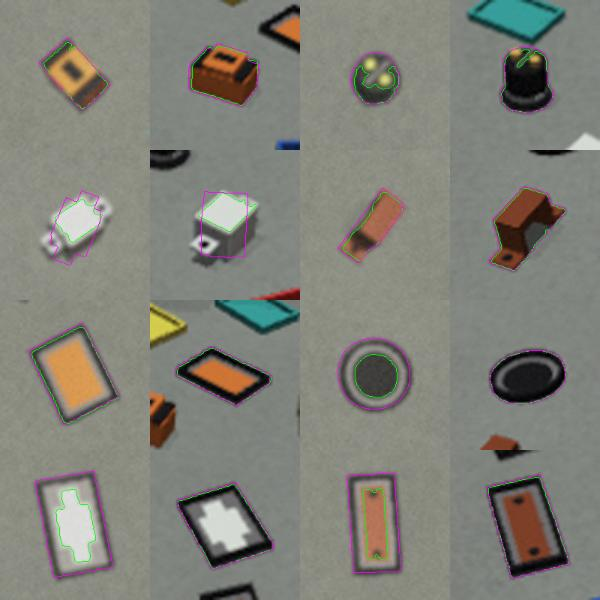

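In this overlay the plug, plug nest and busbar fit both views. The contactor, the fuse and the other nests have incomplete masks (green), so I'll lower the threshold.

```bash
sed -i 's/    cs,_=cv2.findContours(m,/    m=cv2.morphologyEx(m,cv2.MORPH_CLOSE,np.ones((9,9),np.uint8))\n&/; s/thr=24/thr=12/g' fit.py; python3 run.py
```

```text
plug free [437.79 172.34  -1.76   0.69] 0.078 z0 [438.47 172.25   0.     0.68] 0.086
contactor free [498.12  -3.26  -1.57   0.81] 0.294 z0 [497.89  -3.28   0.     0.8 ] 0.296
fuse free [650.57  15.33  -4.52   2.24] 0.132 z0 [652.61  13.62   0.     5.34] 0.148
busbar free [ 533.12 -369.81   -1.67   -0.66] 0.068 z0 [ 533.71 -369.89    0.      2.49] 0.075
plug_nest free [369.97 313.07  -1.34   0.47] 0.045 z0 [370.84 312.52   0.     3.61] 0.051
contactor_nest free [ 368.39 -323.01   -1.4     1.17] 0.05 z0 [ 368.97 -323.05    0.      1.17] 0.055
fuse_nest free [ 4.5840e+02 -1.8647e+02 -8.1000e-01  1.6000e-01] 0.039 z0 [ 4.595e+02 -1.863e+02  0.000e+00  1.600e-01] 0.043
busbar_nest free [ 628.28 -203.9    -0.89    3.16] 0.047 z0 [ 628.07 -203.72    0.      6.3 ] 0.05
```

View pics/fit.png

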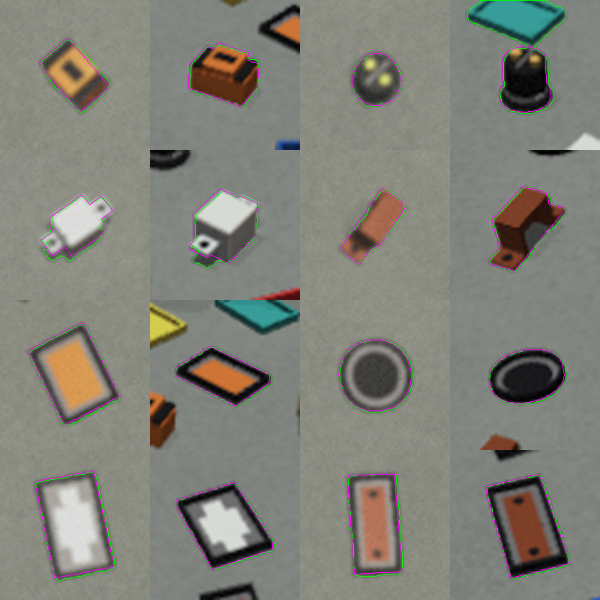

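All eight fits now match their outlines. The free heights come out within about 2 mm of the bench, except the fuse at −4.5, which its shadow affects. I'll refine the fuse and contactor, then plan the plug.

```bash
cat > go.py <<'E'
# usage: go.py x y z yaw : tool-axis shift (m) and z-turn from the present pose
import sys; from h import *
from scipy.spatial.transform import Rotation as R
x,y,z,w=map(float,sys.argv[1:5]); o=get_obs(); r=R.from_euler("xyz",o["tcp_rot"])
def wrap(a): return (a+np.pi/2)%np.pi-np.pi/2
psi=o["tcp_rot"][2]; t=psi+wrap(w-psi); j6=np.arctan2(y,x)+np.pi/2-t; 
if abs(np.arctan2(np.sin(j6),np.cos(j6)))>2.9: print("WARN j6")
rv=(r.inv()*R.from_euler("xyz",[np.pi,0,t])).as_rotvec()
print("dp",np.round(r.inv().apply(np.array([x,y,z])-o["tool_pos"])/1000,4),"rot",np.round(rv,3),"j6",round(j6,2),"pos",np.round(o["tool_pos"],1),"t",o["time"])
E
python3 - <<'E'
from fit import *
import pickle
ds=pickle.load(open("d0.pkl","rb")); T,S_=ds["top"],ds["scene"]
for t in(16,19,21): print(t,[ (np.round(a,2),round(b,3)) for f in(True,False) for a,b,_ in[fit("fuse",[(T,(274,146)),(S_,(306,260))],[650,14,0,2.2],f,t)]])
for t in(12,16,20): print(t,[ (np.round(a,2),round(b,3)) for f in(True,False) for a,b,_ in[fit("contactor",[(T,(281,196)),(S_,(281,227))],[498,-3,0,0],f,t,R=24)]])
E
python3 go.py 438.5 172 110 0.69; python3 go.py 438.5 172 16 0.69
```

```text
16 [(array([650.57,  14.66,  -3.78,   5.41]), np.float64(0.211)), (array([652.23,  13.55,   0.  ,   2.23]), np.float64(0.229))]
19 [(array([651.38,  14.36,  -4.51,   2.28]), np.float64(0.262)), (array([652.1 ,  13.5 ,   0.  ,   5.37]), np.float64(0.277))]
21 [(array([6.5667e+02, 1.3800e+01, 2.0000e-02, 2.4500e+00]), np.float64(0.364)), (array([656.21,  13.85,   0.  ,   5.57]), np.float64(0.363))]
12 [(array([ 4.9812e+02, -2.9900e+00, -1.7600e+00,  1.2000e-01]), np.float64(0.161)), (array([ 4.9794e+02, -3.2200e+00,  0.0000e+00,  2.8000e-01]), np.float64(0.167))]
16 [(array([498.04,  -2.32,  -2.27,   1.08]), np.float64(0.228)), (array([498.73,  -2.55,   0.  ,   0.72]), np.float64(0.238))]
20 [(array([ 4.9848e+02, -1.5400e+00, -1.7500e+00,  1.8000e-01]), np.float64(0.172)), (array([499.19,  -1.71,   0.  ,   0.68]), np.float64(0.179))]
dp [-0.3455 -0.2042  0.1163] rot [-1.000e-03 -1.000e-03 -1.064e+00] j6 -1.89 pos [191.5 488.5 226.1] t 0.1
dp [-0.3456 -0.2041  0.2103] rot [-1.000e-03 -1.000e-03 -1.064e+00] j6 -1.89 pos [191.5 488.5 226.1] t 0.1
```

```bash
python3 - <<'E'
from h import *
import pickle
T=pickle.load(open("d0.pkl","rb"))["top"]
f=lambda p:(np.array(p)+.5)/2.75-.5+[140,125]
p=at(T,f([[341,77],[398,39]]),23.5); d=p[1]-p[0]; print(p,p.mean(0),np.arctan2(d[1],d[0])+np.pi,np.linalg.norm(d))
E
python3 -m pendant '{"dp":[[-0.3455,-0.2042,0.03],[-0.3455,-0.2042,0.03],[-0.3455,-0.2042,0.03],[-0.3455,-0.2042,0.03],[-0.3455,-0.2042,0.03],[-0.3455,-0.2042,0.03],[-0.3455,-0.2042,0.08],[-0.3455,-0.2042,0.116]],"rotation":[[0,0,-1.064],[0,0,-1.064],[0,0,-1.064],[0,0,-1.064],[0,0,-1.064],[0,0,-1.064],[0,0,-1.064],[0,0,-1.064]]}'
python3 go.py 438.5 172 16 0.69
```

```text
[[630.812133    44.88819893  23.5       ]
 [672.23499414 -17.60574126  23.5       ]] [651.52356357  13.64122883  23.5       ] 2.156138101654682 74.97563594442056
time: 1.1
tool_pos: [441.4, 170.8, 110.8]
tcp_rot: [-3.139, 0.004, -2.452]
contact_force: [1.3, 0.5, 0.3]
grip_width: 91.9
finger_force: 0.0
dp [0.0019 0.003  0.0947] rot [-0.002  0.004 -0.001] j6 4.4 pos [441.4 170.8 110.8] t 1.1
```

```bash
python3 -m pendant '{"dp":[[0,0,0.04],[0,0,0.065],[0,0,0.08],[0,0,0.09],[0,0,0.094],[0,0,0.094]],"rotation":[[0,0,0],[0,0,0],[0,0,0],[0,0,0],[0,0,0],[0,0,0]]}'
python3 -m pendant '{"dp":[[0,0,0],[0,0,0],[0,0,0],[0,0,0],[0,0,0],[0,0,0],[0,0,0],[0,0,0]],"rotation":[[0,0,0],[0,0,0],[0,0,0],[0,0,0],[0,0,0],[0,0,0],[0,0,0],[0,0,0]]}' 0.03
python3 go.py 438.5 172 130 0.69;python3 go.py 370.5 312.7 130 0.47
```

```text
time: 1.85
tool_pos: [438.9, 172.6, 16.9]
tcp_rot: [-3.142, 0.0, -2.451]
contact_force: [0.2, -0.3, 0.9]
grip_width: 92.1
finger_force: 0.0
time: 2.85
tool_pos: [438.9, 172.5, 16.8]
tcp_rot: [-3.141, 0.0, -2.451]
contact_force: [0.5, -0.5, 1.7]
grip_width: 44.0
finger_force: 29.6
dp [ 6.000e-04 -1.000e-04 -1.132e-01] rot [-0.  0.  0.] j6 4.4 pos [438.9 172.5  16.8] t 2.85
dp [-0.0366  0.1516 -0.1132] rot [-0.    0.    0.22] j6 4.94 pos [438.9 172.5  16.8] t 2.85
```

```bash
python3 -m pendant '{"dp":[[0,0,-0.03],[0,0,-0.08],[0,0,-0.113],[-0.0366,0.1516,-0.113],[-0.0366,0.1516,-0.113],[-0.0366,0.1516,-0.113],[-0.0366,0.1516,-0.113],[-0.0366,0.1516,-0.113]],"rotation":[[0,0,0],[0,0,0],[0,0,0],[0,0,0.22],[0,0,0.22],[0,0,0.22],[0,0,0.22],[0,0,0.22]]}'
python3 go.py 370.5 312.7 20 0.47
```

```text
time: 3.85
tool_pos: [370.3, 312.3, 129.4]
tcp_rot: [-3.141, -0.001, -2.671]
contact_force: [0.3, -0.6, -1.1]
grip_width: 43.9
finger_force: 29.6
dp [-0.0005  0.0003  0.1094] rot [-0.    -0.001  0.001] j6 4.94 pos [370.3 312.3 129.4] t 3.85
```

```bash
python3 -m pendant '{"dp":[[0,0,0.04],[0,0,0.07],[0,0,0.09],[0,0,0.1],[0,0,0.104],[0,0,0.106],[0,0,0.107],[0,0,0.107]],"rotation":[[0,0,0],[0,0,0],[0,0,0],[0,0,0],[0,0,0],[0,0,0],[0,0,0],[0,0,0]]}'
python3 -m pendant '{"dp":[[0,0,0.0005],[0,0,0.001],[0,0,0.0015],[0,0,0.002],[0,0,0.002]],"rotation":[[0,0,0],[0,0,0],[0,0,0],[0,0,0],[0,0,0]]}'
```

```text
time: 4.85
tool_pos: [370.7, 312.9, 23.1]
tcp_rot: [3.142, 0.001, -2.671]
contact_force: [0.1, 0.2, -1.2]
grip_width: 44.3
finger_force: 29.6
time: 5.48
tool_pos: [370.5, 312.8, 20.8]
tcp_rot: [3.142, 0.0, -2.671]
contact_force: [-0.2, 0.9, 0.0]
grip_width: 44.0
finger_force: 29.6
```

```bash
python3 -m pendant '{"dp":[[0,0,0.0004],[0,0,0.0007],[0,0,0.0007]],"rotation":[[0,0,0],[0,0,0],[0,0,0]]}'
python3 -m pendant '{"dp":[[0,0,0],[0,0,0],[0,0,0],[0,0,0],[0,0,-0.03],[0,0,-0.07],[0,0,-0.11],[0,0,-0.11]],"rotation":[[0,0,0],[0,0,0],[0,0,0],[0,0,0],[0,0,0],[0,0,0],[0,0,0],[0,0,0]]}' 0.07
python3 go.py 498.5 -2.5 130 0.2
```

```text
time: 5.85
tool_pos: [370.5, 312.7, 20.7]
tcp_rot: [3.142, 0.0, -2.671]
contact_force: [-1.9, -1.5, 8.0]
grip_width: 44.3
finger_force: 29.6
time: 6.85
tool_pos: [372.1, 313.7, 132.8]
tcp_rot: [3.141, 0.006, -2.671]
contact_force: [-0.1, 0.0, -0.2]
grip_width: 69.4
finger_force: 0.0
dp [ 0.0306 -0.3392  0.0024] rot [0.001 0.006 0.27 ] j6 4.51 pos [372.1 313.7 132.8] t 6.85
```

```bash
python3 -m pendant '{"dp":[[0.0306,-0.3392,0.002],[0.0306,-0.3392,0.002],[0.0306,-0.3392,0.002],[0.0306,-0.3392,0.002],[0.0306,-0.3392,0.002],[0.0306,-0.3392,0.002],[0.0306,-0.3392,0.002],[0.0306,-0.3392,0.002]],"rotation":[[0,0,0.9],[0,0,0.9],[0,0,0.9],[0,0,0.9],[0,0,0.9],[0,0,0.9],[0,0,0.9],[0,0,0.9]]}' 0.0918
python3 go.py 498.5 -2.5 18 -0.429
python3 - <<'E'
from h import *
cap("scene","pics/s1.png"); cap("top","pics/t1.png")
a=cv2.imread("pics/s1.png")[150:250,260:420];b=cv2.imread("pics/t1.png")[185:285,140:300]
cv2.imwrite("pics/c1.png",np.hstack([cv2.resize(x,(400,250) if 0 else None,fx=2.4,fy=2.4,interpolation=cv2.INTER_CUBIC) for x in(a,b)]))
E
```

```text
time: 7.85
tool_pos: [495.9, -2.8, 127.2]
tcp_rot: [-3.141, -0.002, 2.712]
contact_force: [0.3, 0.5, 0.0]
grip_width: 92.0
finger_force: 0.0
dp [-0.0024  0.0014  0.1092] rot [-0.    -0.002 -0.001] j6 -1.15 pos [495.9  -2.8 127.2] t 7.85
```

View pics/c1.png

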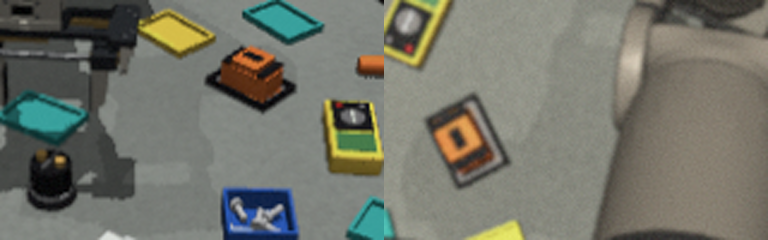

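The plug sits in its nest, at scene px about (365,181) and top px (168,241), and it's aligned with the rim. In the top view it leans left, as parallax would give. I'll measure that while going on with the contactor.

```bash
python3 - <<'E'
from fit import *
T,S_=cap("top"),cap("scene")
def orange(d,lo):
    im=d["pixels"]; h=cv2.cvtColor(im,cv2.COLOR_RGB2HSV)
    return h
# edges check: compare colour mask of plug orange+black against model: score sil over saturation
import pickle
d0=pickle.load(open("d0.pkl","rb"))
for z in (0,):
  q=[370.5,312.7,4,0.47]
  tiles=[]
  for d,c in((T,(175,244)),(S_,(365,185))):
    o=np.array(c)-30; im=cv2.resize(d["pixels"][o[1]:o[1]+60,o[0]:o[0]+60,::-1],(360,360),interpolation=cv2.INTER_CUBIC)
    for n,p in(("plug",q),("plug_nest",[370.8,312.5,0,.47])):
        k,_=cv2.findContours(sil(d,M[n],p,o),cv2.RETR_EXTERNAL,cv2.CHAIN_APPROX_NONE); cv2.drawContours(im,k,-1,(255,0,255) if n=="plug" else (0,255,0),1)
    tiles.append(im)
cv2.imwrite("pics/c2.png",np.hstack(tiles))
E
python3 -m pendant '{"dp":[[0,0,0.04],[0,0,0.07],[0,0,0.09],[0,0,0.103],[0,0,0.109],[0,0,0.109]],"rotation":[[0,0,0],[0,0,0],[0,0,0],[0,0,0],[0,0,0],[0,0,0]]}'
python3 go.py 498.5 -2.5 18 -0.429
python3 -m pendant '{"dp":[[0,0,0],[0,0,0],[0,0,0],[0,0,0],[0,0,0],[0,0,0],[0,0,0],[0,0,0]],"rotation":[[0,0,0],[0,0,0],[0,0,0],[0,0,0],[0,0,0],[0,0,0],[0,0,0],[0,0,0]]}' 0.034
python3 go.py 369 -322.8 130 -0.429
```

```text
time: 8.8
tool_pos: [497.0, -3.4, 19.2]
tcp_rot: [3.141, 0.0, 2.712]
contact_force: [-0.5, -0.4, 0.0]
grip_width: 92.4
finger_force: 0.0
dp [-0.001   0.0014  0.0012] rot [ 0.  0. -0.] j6 -1.15 pos [497.   -3.4  19.2] t 8.8
time: 9.8
tool_pos: [497.0, -3.5, 19.1]
tcp_rot: [3.141, 0.0, 2.712]
contact_force: [0.4, 1.4, 1.4]
grip_width: 47.7
finger_force: 30.0
dp [-0.0167 -0.3436 -0.111 ] rot [ 0.     0.    -0.001] j6 -1.86 pos [497.   -3.5  19.1] t 9.8
```

View pics/c2.png

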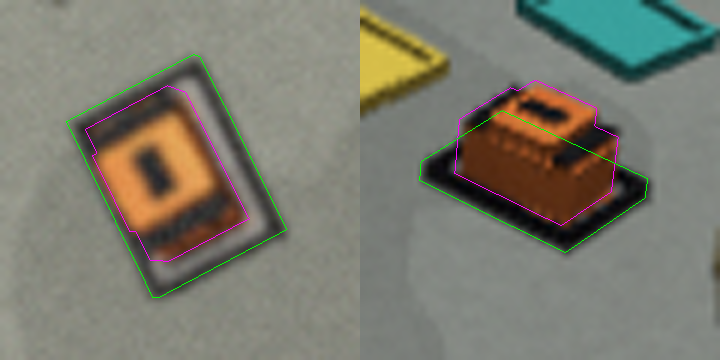

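The predicted plug outline matches in both views: it's flat at z=4 and centred in line with the nest. The contactor is gripped at 47.7 mm, so I'll carry it.

```bash
python3 -m pendant '{"dp":[[0,0,-0.04],[0,0,-0.09],[-0.0167,-0.3436,-0.111],[-0.0167,-0.3436,-0.111],[-0.0167,-0.3436,-0.111],[-0.0167,-0.3436,-0.111],[-0.0167,-0.3436,-0.111],[-0.0167,-0.3436,-0.111]],"rotation":[[0,0,0],[0,0,0],[0,0,0],[0,0,0],[0,0,0],[0,0,0],[0,0,0],[0,0,0]]}'
python3 -m pendant '{"dp":[[0,0,0],[0,0,0],[0,0,0]],"rotation":[[0,0,0],[0,0,0],[0,0,0]]}'
python3 go.py 369 -322.8 23 -0.429
```

```text
time: 10.8
tool_pos: [367.2, -325.4, 129.8]
tcp_rot: [-3.141, -0.0, 2.709]
contact_force: [0.7, 0.6, -2.1]
grip_width: 47.5
finger_force: 30.0
time: 11.18
tool_pos: [369.2, -321.6, 129.7]
tcp_rot: [3.141, -0.001, 2.713]
contact_force: [0.4, 1.2, -2.3]
grip_width: 47.7
finger_force: 30.0
dp [-0.0004 -0.0012  0.1067] rot [ 0.001 -0.001  0.001] j6 -1.86 pos [ 369.2 -321.6  129.7] t 11.175
```

```bash
python3 -m pendant '{"dp":[[-0.0004,-0.001,0.04],[-0.0004,-0.001,0.07],[-0.0004,-0.001,0.09],[-0.0004,-0.001,0.1],[-0.0004,-0.001,0.103],[-0.0004,-0.001,0.1045],[-0.0004,-0.001,0.1055],[-0.0004,-0.001,0.1055]],"rotation":[[0,0,0],[0,0,0],[0,0,0],[0,0,0],[0,0,0],[0,0,0],[0,0,0],[0,0,0]]}'
python3 -m pendant '{"dp":[[0,0,0.0005],[0,0,0.0009],[0,0,0.0012],[0,0,0.0012]],"rotation":[[0,0,0],[0,0,0],[0,0,0],[0,0,0]]}'
```

```text
time: 12.18
tool_pos: [369.0, -324.1, 24.9]
tcp_rot: [-3.141, 0.001, 2.712]
contact_force: [0.7, 0.5, -1.5]
grip_width: 47.7
finger_force: 30.0
time: 12.68
tool_pos: [368.8, -323.9, 23.3]
tcp_rot: [3.141, -0.0, 2.712]
contact_force: [-0.3, 0.2, -1.6]
grip_width: 47.4
finger_force: 30.0
```

```bash
python3 -m pendant '{"dp":[[0,0,0.0003],[0,0,0.0006],[0,0,0.0008],[0,0,0.0008]],"rotation":[[0,0,0],[0,0,0],[0,0,0],[0,0,0]]}'
```

```text
time: 13.18
tool_pos: [368.9, -323.9, 23.0]
tcp_rot: [-3.142, 0.0, 2.712]
contact_force: [-2.0, 1.9, 6.9]
grip_width: 47.5
finger_force: 30.0
```

Contact. I'll release, lift, and head for the fuse.

```bash
python3 -m pendant '{"dp":[[0,0,0],[0,0,0],[0,0,0],[0,0,0],[0,0,-0.03],[0,0,-0.07],[0,0,-0.12],[0,0,-0.12]],"rotation":[[0,0,0],[0,0,0],[0,0,0],[0,0,0],[0,0,0],[0,0,0],[0,0,0],[0,0,0]]}' 0.075
python3 go.py 652 13.8 130 2.165
```

```text
time: 14.18
tool_pos: [370.4, -325.7, 146.0]
tcp_rot: [-3.138, 0.007, 2.712]
contact_force: [0.7, 0.0, -0.5]
grip_width: 75.3
finger_force: 0.0
dp [-0.1145  0.426   0.0154] rot [-0.001  0.008  0.547] j6 -0.57 pos [ 370.4 -325.7  146. ] t 14.175
```

```bash
python3 -m pendant '{"dp":[[-0.1145,0.426,0.012],[-0.1145,0.426,0.012],[-0.1145,0.426,0.012],[-0.1145,0.426,0.012],[-0.1145,0.426,0.012],[-0.1145,0.426,0.012],[-0.1145,0.426,0.012],[-0.1145,0.426,0.012]],"rotation":[[0,0,0.547],[0,0,0.547],[0,0,0.547],[0,0,0.547],[0,0,0.547],[0,0,0.547],[0,0,0.547],[0,0,0.547]]}' 0.0918
python3 -m pendant '{"dp":[[0,0,0],[0,0,0],[0,0,0]],"rotation":[[0,0,0],[0,0,0],[0,0,0]]}'
python3 go.py 652 13.8 15 2.165
```

```text
time: 15.18
tool_pos: [651.2, 18.9, 128.4]
tcp_rot: [-3.141, -0.002, 2.168]
contact_force: [-0.9, -0.6, 0.2]
grip_width: 92.0
finger_force: 0.0
time: 15.55
tool_pos: [649.8, 14.4, 130.4]
tcp_rot: [-3.141, -0.0, 2.163]
contact_force: [-0.1, -0.5, 0.4]
grip_width: 91.5
finger_force: 0.0
dp [-0.0018  0.0015  0.1154] rot [-0.001 -0.    -0.002] j6 -0.57 pos [649.8  14.4 130.4] t 15.55
```

```bash
python3 -m pendant '{"dp":[[-0.0018,0.0015,0.04],[-0.0018,0.0015,0.07],[-0.0018,0.0015,0.095],[-0.0018,0.0015,0.109],[-0.0018,0.0015,0.115],[-0.0018,0.0015,0.115]],"rotation":[[0,0,0],[0,0,0],[0,0,0],[0,0,0],[0,0,0],[0,0,0]]}'
python3 -m pendant '{"dp":[[0,0,0],[0,0,0],[0,0,0],[0,0,0],[0,0,0],[0,0,0],[0,0,0],[0,0,0]],"rotation":[[0,0,0],[0,0,0],[0,0,0],[0,0,0],[0,0,0],[0,0,0],[0,0,0],[0,0,0]]}' 0.03
python3 go.py 459.2 -186.3 130 0.16
```

```text
time: 16.3
tool_pos: [652.9, 14.7, 16.0]
tcp_rot: [3.141, 0.0, 2.164]
contact_force: [0.3, 1.2, 0.9]
grip_width: 91.7
finger_force: 0.0
time: 17.3
tool_pos: [652.6, 15.0, 15.5]
tcp_rot: [-3.141, -0.0, 2.165]
contact_force: [-0.6, 0.3, 1.2]
grip_width: 43.7
finger_force: 30.0
dp [-0.0585 -0.2729 -0.1145] rot [-0.    -0.    -1.137] j6 -2.12 pos [652.6  15.   15.5] t 17.3
```

```bash
python3 -m pendant '{"dp":[[0,0,-0.04],[0,0,-0.09],[-0.0585,-0.2729,-0.1145],[-0.0585,-0.2729,-0.1145],[-0.0585,-0.2729,-0.1145],[-0.0585,-0.2729,-0.1145],[-0.0585,-0.2729,-0.1145],[-0.0585,-0.2729,-0.1145]],"rotation":[[0,0,0],[0,0,0],[0,0,-1.137],[0,0,-1.137],[0,0,-1.137],[0,0,-1.137],[0,0,-1.137],[0,0,-1.137]]}'
python3 -m pendant '{"dp":[[0,0,0],[0,0,0],[0,0,0],[0,0,0],[0,0,0]],"rotation":[[0,0,0],[0,0,0],[0,0,0],[0,0,0],[0,0,0]]}'
python3 go.py 459.2 -186.3 19.5 0.16
```

```text
time: 18.3
tool_pos: [457.6, -188.1, 130.2]
tcp_rot: [-3.141, -0.0, -3.019]
contact_force: [0.8, 0.9, -0.5]
grip_width: 43.5
finger_force: 30.0
time: 18.92
tool_pos: [459.4, -186.0, 129.9]
tcp_rot: [3.141, -0.0, -3.021]
contact_force: [0.3, -0.3, -1.6]
grip_width: 43.7
finger_force: 30.0
dp [ 0.0002 -0.0003  0.1104] rot [ 0.   -0.   -0.04] j6 4.17 pos [ 459.4 -186.   129.9] t 18.925
```

```bash
python3 -m pendant '{"dp":[[0,0,0.04],[0,0,0.07],[0,0,0.09],[0,0,0.1],[0,0,0.105],[0,0,0.108],[0,0,0.109],[0,0,0.109]],"rotation":[[0,0,-0.04],[0,0,-0.04],[0,0,-0.04],[0,0,-0.04],[0,0,-0.04],[0,0,-0.04],[0,0,-0.04],[0,0,-0.04]]}'
python3 -m pendant '{"dp":[[0,0,0.0004],[0,0,0.0008],[0,0,0.001],[0,0,0.001]],"rotation":[[0,0,0],[0,0,0],[0,0,0],[0,0,0]]}'
```

```text
time: 19.92
tool_pos: [459.5, -186.3, 21.4]
tcp_rot: [-3.141, 0.001, -2.981]
contact_force: [-0.2, 0.1, -2.9]
grip_width: 43.9
finger_force: 30.0
time: 20.42
tool_pos: [459.2, -186.2, 20.0]
tcp_rot: [3.141, -0.0, -2.981]
contact_force: [0.5, 0.4, -1.8]
grip_width: 43.9
finger_force: 30.0
```

```bash
python3 -m pendant '{"dp":[[0,0,0.0003],[0,0,0.0006],[0,0,0.0009],[0,0,0.0009]],"rotation":[[0,0,0],[0,0,0],[0,0,0],[0,0,0]]}'
```

```text
time: 20.92
tool_pos: [459.3, -186.2, 19.5]
tcp_rot: [-3.142, 0.0, -2.981]
contact_force: [-2.0, 0.2, 5.3]
grip_width: 43.7
finger_force: 30.0
```

```bash
python3 -m pendant '{"dp":[[0,0,0],[0,0,0],[0,0,0],[0,0,0],[0,0,-0.03],[0,0,-0.07],[0,0,-0.11],[0,0,-0.11]],"rotation":[[0,0,0],[0,0,0],[0,0,0],[0,0,0],[0,0,0],[0,0,0],[0,0,0],[0,0,0]]}' 0.07
python3 go.py 533.5 -369.8 130 -0.665
```

```text
time: 21.92
tool_pos: [460.9, -187.2, 131.9]
tcp_rot: [-3.137, 0.005, -2.981]
contact_force: [-0.3, 0.3, -0.1]
grip_width: 70.1
finger_force: 0.0
dp [-0.0424 -0.1919  0.003 ] rot [-0.002  0.006  0.825] j6 4.77 pos [ 460.9 -187.2  131.9] t 21.925
```

```bash
python3 -m pendant '{"dp":[[-0.0424,-0.1919,0],[-0.0424,-0.1919,0],[-0.0424,-0.1919,0],[-0.0424,-0.1919,0],[-0.0424,-0.1919,0],[-0.0424,-0.1919,0],[-0.0424,-0.1919,0],[-0.0424,-0.1919,0]],"rotation":[[0,0,0.825],[0,0,0.825],[0,0,0.825],[0,0,0.825],[0,0,0.825],[0,0,0.825],[0,0,0.825],[0,0,0.825]]}'
python3 go.py 533.5 -369.8 17 -0.665
python3 - <<'E'
from h import *
d=cap("top","pics/t3.png"); e=cap("scene","pics/s3.png")
f=lambda a:cv2.resize(a,None,fx=3,fy=3,interpolation=cv2.INTER_CUBIC)
cv2.imwrite("pics/c3.png",np.vstack([f(cv2.imread("pics/s3.png")[190:290,100:300]),f(cv2.imread("pics/t3.png")[170:270,280:480])]))
E
```

```text
time: 22.92
tool_pos: [531.8, -368.6, 129.0]
tcp_rot: [3.142, -0.0, 2.478]
contact_force: [-0.3, 0.1, -0.7]
grip_width: 70.1
finger_force: 0.0
dp [-2.10e-03  1.00e-04  1.12e-01] rot [ 0.    -0.     0.002] j6 -1.51 pos [ 531.8 -368.6  129. ] t 22.925
```

View pics/c3.png

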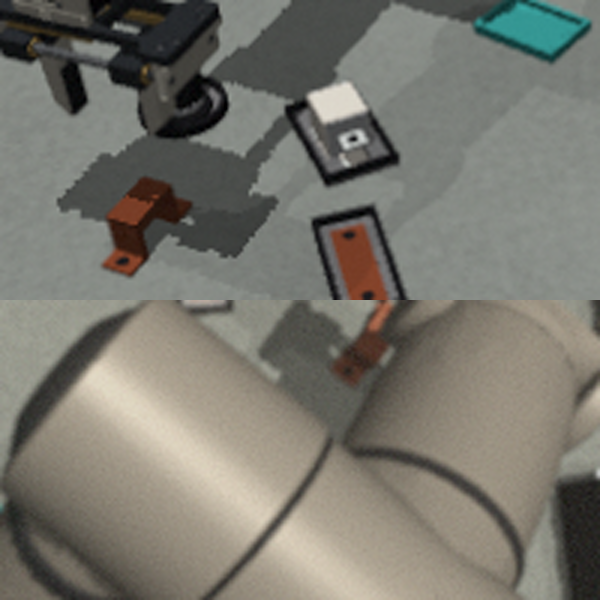

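In this view the fuse sits in its nest, at scene px about (214,234). A finger hides the contactor nest and the busbar is untouched at (148,264). On to the busbar.

```bash
python3 -m pendant '{"dp":[[-0.001,0,0.04],[-0.001,0,0.07],[-0.001,0,0.092],[-0.001,0,0.106],[-0.001,0,0.112],[-0.001,0,0.112]],"rotation":[[0,0,0],[0,0,0],[0,0,0],[0,0,0],[0,0,0],[0,0,0]]}'
python3 -m pendant '{"dp":[[0,0,0],[0,0,0],[0,0,0],[0,0,0],[0,0,0],[0,0,0],[0,0,0],[0,0,0]],"rotation":[[0,0,0],[0,0,0],[0,0,0],[0,0,0],[0,0,0],[0,0,0],[0,0,0],[0,0,0]]}' 0.018
python3 go.py 628.3 -203.7 130 0.015
```

```text
time: 23.78
tool_pos: [532.7, -369.6, 17.3]
tcp_rot: [3.142, 0.0, 2.477]
contact_force: [-0.4, -0.0, -0.3]
grip_width: 70.0
finger_force: 0.0
time: 24.78
tool_pos: [532.6, -369.5, 17.2]
tcp_rot: [3.141, 0.0, 2.477]
contact_force: [0.5, 0.5, 1.9]
grip_width: 29.7
finger_force: 29.9
dp [ 0.0269  0.1895 -0.1128] rot [ 0.    0.   -0.68] j6 -1.9 pos [ 532.6 -369.5   17.2] t 24.775
```

```bash
python3 -m pendant '{"dp":[[0,0,-0.04],[0,0,-0.09],[0.0269,0.1895,-0.113],[0.0269,0.1895,-0.113],[0.0269,0.1895,-0.113],[0.0269,0.1895,-0.113],[0.0269,0.1895,-0.113],[0.0269,0.1895,-0.113]],"rotation":[[0,0,0],[0,0,0],[0,0,-0.68],[0,0,-0.68],[0,0,-0.68],[0,0,-0.68],[0,0,-0.68],[0,0,-0.68]]}'
python3 -m pendant '{"dp":[[0,0,0],[0,0,0],[0,0,0],[0,0,0],[0,0,0]],"rotation":[[0,0,0],[0,0,0],[0,0,0],[0,0,0],[0,0,0]]}'
python3 go.py 628.3 -203.7 21.2 0.015
```

```text
time: 25.78
tool_pos: [627.6, -204.5, 129.5]
tcp_rot: [3.141, -0.001, -3.13]
contact_force: [-1.0, -0.4, -2.1]
grip_width: 30.0
finger_force: 29.9
time: 26.4
tool_pos: [628.2, -203.8, 130.1]
tcp_rot: [3.142, 0.0, -3.126]
contact_force: [-1.0, -1.1, -2.5]
grip_width: 30.0
finger_force: 29.9
dp [-1.000e-04  1.000e-04  1.089e-01] rot [0. 0. 0.] j6 4.38 pos [ 628.2 -203.8  130.1] t 26.4
```

```bash
python3 -m pendant '{"dp":[[0,0,0.04],[0,0,0.07],[0,0,0.09],[0,0,0.1],[0,0,0.104],[0,0,0.1065],[0,0,0.1075],[0,0,0.1075]],"rotation":[[0,0,0],[0,0,0],[0,0,0],[0,0,0],[0,0,0],[0,0,0],[0,0,0],[0,0,0]]}'
python3 -m pendant '{"dp":[[0,0,0.0004],[0,0,0.0008],[0,0,0.0011],[0,0,0.0011]],"rotation":[[0,0,0],[0,0,0],[0,0,0],[0,0,0]]}'
```

```text
time: 27.4
tool_pos: [628.5, -203.8, 23.1]
tcp_rot: [-3.141, 0.001, -3.126]
contact_force: [0.1, -1.0, -1.9]
grip_width: 29.6
finger_force: 29.9
time: 27.9
tool_pos: [628.3, -203.8, 21.5]
tcp_rot: [3.142, 0.0, -3.126]
contact_force: [0.1, -0.1, -2.0]
grip_width: 29.5
finger_force: 29.9
```

```bash
python3 -m pendant '{"dp":[[0,0,0.0003],[0,0,0.0006],[0,0,0.0009],[0,0,0.0009]],"rotation":[[0,0,0],[0,0,0],[0,0,0],[0,0,0]]}'
```

```text
time: 28.4
tool_pos: [628.3, -203.7, 21.2]
tcp_rot: [-3.142, 0.0, -3.126]
contact_force: [-2.8, 1.1, 4.2]
grip_width: 29.5
finger_force: 29.9
```

```bash
python3 -m pendant '{"dp":[[0,0,0],[0,0,0],[0,0,0],[0,0,0],[0,0,-0.03],[0,0,-0.07],[0,0,-0.13],[0,0,-0.15]],"rotation":[[0,0,0],[0,0,0],[0,0,0],[0,0,0],[0,0,0],[0,0,0],[0,0,0],[0,0,0]]}' 0.06
python3 -m pendant '{"dp":[[0.2,0.43,0],[0.2,0.43,0],[0.2,0.43,0],[0.2,0.43,0],[0.2,0.43,0],[0.2,0.43,0],[0.2,0.43,0],[0.2,0.43,0]],"rotation":[[0,0,0],[0,0,0],[0,0,0],[0,0,0],[0,0,0],[0,0,0],[0,0,0],[0,0,0]]}'
cat > chk.py <<'E'
from fit import *
T,S_=cap("top","pics/t9.png"),cap("scene","pics/s9.png")
J=dict(contactor=([369,-323.9,4,0],[369,-323,0,1.1],(391,239),(160,222)),fuse=([459.3,-186.2,4,.16],[459.3,-186.3,0,.16],(344,210),(214,232)),busbar=([628.3,-203.7,4,.015],[628.2,-203.7,0,.015],(347,155),(219,275)))
cols=[]
for n,(p,pn,ct,cs) in J.items():
    col=[]
    for d,c in((T,ct),(S_,cs)):
        o=np.array(c)-30; im=cv2.resize(d["pixels"][o[1]:o[1]+60,o[0]:o[0]+60,::-1],(360,360),interpolation=cv2.INTER_CUBIC)
        for m,q,k in((n,p,(255,0,255)),(n+"_nest",pn,(0,255,0))):
            h,_=cv2.findContours(sil(d,M[m],q,o),cv2.RETR_EXTERNAL,cv2.CHAIN_APPROX_NONE); cv2.drawContours(im,h,-1,k,1)
        col.append(cv2.resize(im,(266,266)))
    cols.append(np.vstack(col))
cv2.imwrite("pics/c9.png",np.hstack(cols))
E
python3 chk.py
```

```text
time: 29.4
tool_pos: [629.9, -204.5, 175.3]
tcp_rot: [-3.139, 0.007, -3.126]
contact_force: [0.2, 0.1, -0.7]
grip_width: 60.1
finger_force: 0.0
time: 30.4
tool_pos: [420.1, 225.3, 170.9]
tcp_rot: [3.141, 0.0, -3.124]
contact_force: [0.7, -0.4, -0.1]
grip_width: 60.0
finger_force: 0.0
```

View pics/c9.png

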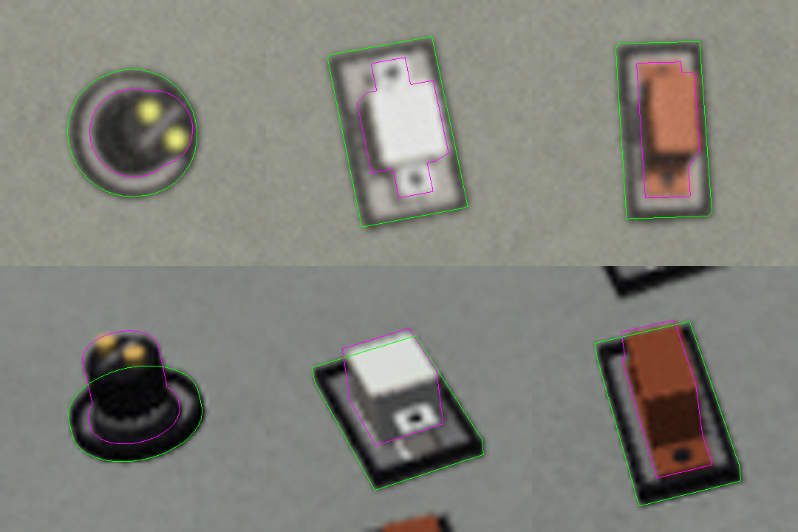

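View pics/s9.png

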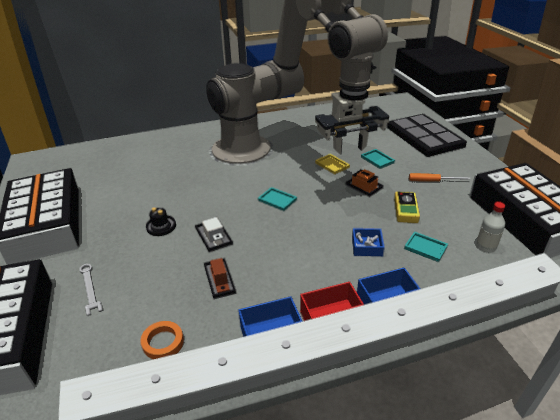

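In the final views the contactor (160,222), fuse (214,234), busbar (219,277) and plug (365,182) sit flat and in line inside their nests. The meter (406,206) and tub (368,242) haven't moved, and the gripper is open and clear.

```bash
python3 -c "
from plant import workorder; print(workorder.close_job())"
```

```text
the job is handed in; nothing more can be done
None
```

The plug, contactor, fuse and busbar are each set down gently and released in their own nests, upright and in line with the outlines; the multimeter and bolt tub were not touched, and I handed the job in after about 30 s of robot time.

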